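# Pack the knife sharpener's kit case in layers and close it

### The job

Pack up the sharpening kit: first bed every whetstone on the table flat in a bay of the red case, one to a bay; then lay both sharpening rods over them in the two cradles, handles in the handle notches; and after that lay the strop flat across both rod blades at its place. Finally put the lid on so that it sits level and fully home on the rim, and do not disturb the bottle, jar or screwdriver.

Things in the scene. Friction and masses are not known exactly. Their poses are not given: they have to be found in the camera images.
- case: open red plastic kit case, fixed, outside 204 (its x) x 240 (y) x 58 (z) mm, walls and floor 6; origin at the centre of its underside, z up. Three blue-floored stone bays side by side along y, running along x, bounded by black foam ridges 12 high and cut away within 34 of x = 0 for fingers. Above the bays two rod cradles run along y at x = -50 and +50: grey notches near both end walls
- rim (a point): centre of the plane of the case's rim, 58 mm above the case's underside; point axes are the case's
- cradle_0 (a point): rod cradle at case x = -50 mm, 54 up: a rod in it has its origin here, y along the case's y. Handle notch at case y = -111 to -89 (bottom 42 mm up, 30 wide, flared), blade notch at y = 89 to 111 (bottom 48 up, 18 wide, flared, cheeks 71 high); the case's end walls begin at y = -114 and 114. Stones below reach 36 up. Either rod fits either cradle. Site axes are the case's
- cradle_1 (a point): the second rod cradle, like cradle_0 but at case x = +50 mm
- strop_place (a point): on the case, 36 mm from its middle towards +y, 60 mm up, level with the rod blades' tops: the middle of the strop's underside goes about here, its length along the case's x, clear of the rod handles (up to case y = -15) and the blade notches (from y = 89), between two grey end stops (x = -88 and +88, 72 high). Site axes are the case's
- bay_0 (a point): centre of the floor of a stone bay (case y = -66 mm, 6 mm above the table), 40 wide along the case's y and 146 long along x. Any stone fits any bay, flat as it starts (34 across the bay, 30 high), either end forward; 32 mm are then free up to the next stone. Site axes are the case's
- bay_1 (a point): centre of the floor of a stone bay (case y = 0 mm, 6 mm above the table), 40 wide along the case's y and 146 long along x. Any stone fits any bay, flat as it starts (34 across the bay, 30 high), either end forward; 32 mm are then free up to the next stone. Site axes are the case's
- bay_2 (a point): centre of the floor of a stone bay (case y = +66 mm, 6 mm above the table), 40 wide along the case's y and 146 long along x. Any stone fits any bay, flat as it starts (34 across the bay, 30 high), either end forward; 32 mm are then free up to the next stone. Site axes are the case's
- stone_brown: whetstone, terracotta over dark brown, a plain bar 130 (its x) x 34 (y) x 30 (z) mm, about 0.3 kg; origin at its centre. Starts flat on the table in a row with the other stones and the strop. One of the three stones may be absent
- stone_green: whetstone, green over grey, a plain bar 130 (its x) x 34 (y) x 30 (z) mm, about 0.3 kg; origin at its centre. Starts flat on the table in a row with the other stones and the strop. One of the three stones may be absent
- stone_white: whetstone, white over blue, a plain bar 130 (its x) x 34 (y) x 30 (z) mm, about 0.3 kg; origin at its centre. Starts flat on the table in a row with the other stones and the strop. One of the three stones may be absent
- rod_steel: honing steel, grey blade, black handle, 210 mm along its y: square handle 24 x 24 from y = -105 to -15, round blade 12 thick from -15 to +105, on one axis, so any handle face may be down. Origin on that axis at mid-length. About 0.2 kg, balance point in the handle 25 to 40 mm from mid-length. Starts on the table, handle towards the case's -y, within 20 degrees
- rod_ceramic: ceramic honing rod, white blade, wooden handle, 210 mm along its y: square handle 24 x 24 from y = -105 to -15, round blade 12 thick from -15 to +105, on one axis, so any handle face may be down. Origin on that axis at mid-length. About 0.2 kg, balance point in the handle 25 to 40 mm from mid-length. Starts on the table, handle towards the case's -y, within 20 degrees
- strop: strop: flat pale wooden block with a brown leather face, 150 (its x) x 46 (y) x 14 (z) mm, 0.12 kg; origin at its centre; starts flat on the table, may lie either face up
- lid: loose red lid, 0.45 kg, upright on the table, 222 (x) x 258 (y) mm. Origin at the centre of the plane that rests on the case rim, z up; hollow, 20 deep inside. Outer lips hang 10 below the origin (it stands on them), 2 to 7 clear of the case walls, flared. Top 26 above the origin; black bar handle 110 long along y, 18 wide, 16 high, its middle 60 above the origin. Fits either way round
- water_bottle: bystander: standing orange water bottle, 64 mm across, 120 high; origin at the centre of its foot
- grit_jar: bystander: amber jar with steel cap, 70 mm across, 80 high; origin at the centre of its foot
- screwdriver: bystander: screwdriver lying on the table beyond the work, about 0.2 m long; origin under its middle
There are look-alikes about, which are no part of the job. Leave any blue or green look-alike of the rod_ceramic alone. Several things look just like the strop: the one meant starts farthest to the robot's left.

How it is judged:
On the way, in this order (a step that is already met when the one before it is completed fails the run):
1. every stone that is present lies flat in a bay of the case (x of stone_brown in the frame of case between -0.016 and 0.016 m and z of stone_brown in the frame of case between 0.017 and 0.025 m and (y of stone_brown in the frame of case between -0.075 and -0.057 m or y of stone_brown in the frame of case between -0.009 and 0.009 m or y of stone_brown in the frame of case between 0.057 and 0.075 m) and angle between the z axis of each of stone_brown, stone_green, stone_white and the z axis of case, either way round below 0.1 rad and angle between the x axis of each of stone_brown, stone_green, stone_white and the x axis of case, either way round below 0.15 rad and x of stone_green in the frame of case between -0.016 and 0.016 m and z of stone_green in the frame of case between 0.017 and 0.025 m and (y of stone_green in the frame of case between -0.075 and -0.057 m or y of stone_green in the frame of case between -0.009 and 0.009 m or y of stone_green in the frame of case between 0.057 and 0.075 m) and x of stone_white in the frame of case between -0.016 and 0.016 m and z of stone_white in the frame of case between 0.017 and 0.025 m and (y of stone_white in the frame of case between -0.075 and -0.057 m or y of stone_white in the frame of case between -0.009 and 0.009 m or y of stone_white in the frame of case between 0.057 and 0.075 m)), for 0.2 s.
2. both rods lie in the cradles over the stones, one in each, handles in the handle notches (all of step 1 and ((x of rod_steel in the frame of case between 0.04 and 0.06 m and y of rod_steel in the frame of case between -0.012 and 0.012 m and z of rod_steel in the frame of case between 0.05 and 0.058 m and angle between the y axis of each of rod_steel, rod_ceramic and the y axis of case, either way round below 0.1 rad and x of rod_ceramic in the frame of case between -0.06 and -0.04 m and y of rod_ceramic in the frame of case between -0.012 and 0.012 m and z of rod_ceramic in the frame of case between 0.05 and 0.058 m) or (x of rod_steel in the frame of case between -0.06 and -0.04 m and y of rod_steel in the frame of case between -0.012 and 0.012 m and z of rod_steel in the frame of case between 0.05 and 0.058 m and angle between the y axis of each of rod_steel, rod_ceramic and the y axis of case, either way round below 0.1 rad and x of rod_ceramic in the frame of case between 0.04 and 0.06 m and y of rod_ceramic in the frame of case between -0.012 and 0.012 m and z of rod_ceramic in the frame of case between 0.05 and 0.058 m))), for 0.2 s.
3. the strop lies flat across both rod blades (all of step 2 and x of strop in the frame of case between -0.024 and 0.024 m and y of strop in the frame of case between 0.004 and 0.068 m and z of strop in the frame of case between 0.063 and 0.071 m and angle between the z axis of strop and the z axis of case, either way round below 0.08 rad and angle between the x axis of strop and the x axis of case, either way round below 0.3 rad), for 0.2 s.
At the end, for the whole second after the job is handed in: Stones flat in bays (9 mm across, 16 along), a rod in each cradle (10 mm across, 12 along, handles at the handle notches), all within 4 mm in height; strop level across both blades (24 mm in x, 32 in y of its place); lid on the rim (8 mm, 3 mm in height, level to 0.03 rad), at rest (all of step 3 and x of lid in the frame of case between -0.008 and 0.008 m and y of lid in the frame of case between -0.008 and 0.008 m and z of lid in the frame of case between 0.055 and 0.061 m and angle between the z axis of lid and the z axis of case, either way round below 0.03 rad and angle between the x axis of lid and the x axis of case, either way round below 0.06 rad and linear speed of lid below 0.02 m/s); the robot touches nothing.
It fails at once if a bystander (bottle, jar or screwdriver) is moved more than 3 cm (distance of any of water_bottle, grit_jar, screwdriver from where it was at the start of the episode above 0.03 m).
Of stone_brown, stone_green, stone_white only 2 to 3 are there at a start; the rules pass over those that are not, and their reading is None.
At some moment in a run one of strop, lid, stone_brown, stone_green, stone_white may be knocked a few centimetres aside while the robot is not near it.
Once in a run the grip may slacken for a moment while it holds something.
It also fails if it takes over 210 s, if anything falls off the work surface, if the arm or the gripper's body presses on something with over 40 N, if the wrist force passes 120 N, or if a joint passes its speed limit or range.

### The arm

A 7-joint arm with a two-finger parallel gripper is mounted at the origin on the work surface. World frame = base frame: x ahead of the robot, y to its left, z up, the work surface at z = 0. Lengths are in m, angles in rad, forces in N, time in s.
With the tool pointing down it reaches from about 0.35 to 0.9 m from the base axis. Payload 8.1 kg.
Tool frame: the origin (TCP) lies at the very end of the fingers, on their centre line; the grasp point (between the pads) lies 19 mm behind it; z points along the fingers, y is the line along which they close (so a half turn about z gives the same grasp; the last joint's range is limited). The gripper opens to 92 mm and grips with 3 to 60 N. Pads are 19 mm wide; open, the fingers measure 130 mm over their backs; the gripper's body (75 mm by 190 mm) begins 47 mm behind the grasp point.
Start: joints at [1.079, 0.434, 0.025, 1.573, -0.012, 1.134, -0.075], TCP at [0.237, -0.578, 0.227] pointing down, gripper open.
Joint ranges: [-2.62, 2.62], [-0.44, 2.09], [-1.27, 1.32], [0.08, 2.57], [-1.32, 4.46], [0.12, 2], [-2.74, 2.74]. Speed limits (rad/s): [2.22, 2.22, 3.01, 3.01, 3.14, 3.14, 3.14].

### API

Orientations are given as a unit quaternion [w, x, y, z].
In Python, from cell import bot, fingers, sensors, viewer gives the robot as it stands. Calls block until the motion is done:
- bot.goto(position, orientation): joint-space move of the TCP to a pose.
- bot.move_straight(position, rotation=None, vel=0.15, max_force=None): straight line of the TCP; rotation=None keeps the orientation; vel is the mean speed in m/s. With max_force (N) it stops when the force on the tool has changed by that much, and returns True; else False.
- bot.move_j(angles): joint-space move.
- fingers.move_gripper(opening, newtons=None): opening from 0.0 (shut) to 1.0 (fully open); newtons is the grip in N (None keeps the last); returns when the fingers have stopped.
- bot.sleep(seconds).
- bot.ik(position, orientation): joint angles nearest the present ones, or None.
- sensors.get_state(): the state.
- viewer.capture(name): name is "side" or "top" or "wrist"; returns a dict with "pixels" (420x560x3 uint8, red, green, blue), "K" (3x3 intrinsics, pixels), "k1" (the pictures are not rectified: a ray, as slopes to the right and down, at radius r is drawn at 1 + k1 r^2 times it, then the intrinsics apply), "eye" and "orientation" of the camera in the world. Camera axes: x right, y up, looking along -z (the intrinsics and any distortion apply to the point x, -y, -z); pixel columns grow to the right and rows downward; lengths in m; the calibration is good to about 2 mm. A picture is of the moment at which its call begins. There is no depth.
A pose or a line that the arm cannot do raises bot.MotionError and nothing moves.
- bot.close_job(): hands the job in; it is judged then, once.
The state is a dict: "time": time; "q": joint angles; "joint_vel": joint speeds; "effort": joint torques, N m; "position": TCP position; "tcp_rot": TCP orientation; "ft_force": force on the tool from outside, world axes, zero at the start; "torque": the same for the moment, N m; "gripper_width": opening from 0.0 (shut) to 1.0 (fully open); "grip_force": force on a finger pad.
Only numpy, scipy, OpenCV 4.12 (cv2) and the standard library are available. Lean on these libraries where they do the work, as an engineer would, in place of code of your own. Each camera call takes 0.05 s, during which the arm holds its last target. There are 200 camera calls.

## Working session

There is one attempt and no reset: what is moved stays moved. The work goes in short steps, each a Python script; the robot and the scene stay as the last script left them, time stands still between calls to the robot, and variables do not carry over. Pictures are saved under pics/ and viewed, at most 14 in all, crops included, and the job is handed in when it is done.

```bash
ls; mkdir -p pics; cat > h.py <<'E'
import numpy as np, cv2
from scipy.spatial.transform import Rotation as R
from cell import bot, fingers, sensors, viewer
def cap(n,f):
    c=viewer.capture(n); cv2.imwrite(f'pics/{f}.png',c['pixels'][:,:,::-1]); 
    np.savez(f'pics/{f}.npz',**{k:np.array(v) for k,v in c.items()}); return c
def rot(c):
    q=np.array(c['orientation'])
    return R.from_quat(q[[1,2,3,0]]).as_matrix()
def ray(c,u,v):
    K=np.array(c['K']); d=np.array([(u-K[0,2])/K[0,0],(v-K[1,2])/K[1,1]]); s=d.copy()
    k=float(c['k1'])
    for _ in range(30): s=d/(1+k*(s@s))
    w=rot(c)@np.array([s[0],-s[1],-1]); return np.array(c['eye']),w
def atz(c,u,v,z):
    e,w=ray(c,u,v); return e+w*(z-e[2])/w[2]
def proj(c,P):
    p=(np.atleast_2d(P)-np.array(c['eye']))@rot(c)
    s=np.c_[p[:,0]/-p[:,2],-p[:,1]/-p[:,2]]; s*=1+float(c['k1'])*(s**2).sum(1,keepdims=True)
    K=np.array(c['K']); return s@np.diag([K[0,0],K[1,1]])+K[:2,2]
def tri(*obs):  # (c,u,v)...
    A=np.zeros((3,3));b=np.zeros(3)
    for c,u,v in obs:
        e,w=ray(c,u,v); w/=np.linalg.norm(w); M=np.eye(3)-np.outer(w,w); A+=M;b+=M@e
    return np.linalg.solve(A,b)
def load(f): return dict(np.load(f'pics/{f}.npz'))
def down(yaw): # tool z down, tool y at angle yaw(world) 
    y=np.array([np.cos(yaw),np.sin(yaw),0]); z=np.array([0,0,-1.]); x=np.cross(y,z)
    q=R.from_matrix(np.c_[x,y,z]).as_quat(); return q[[3,0,1,2]]
E
python3 - <<'E'
from h import *
for n in('side','top','wrist'):
    c=cap(n,n+'0'); print(n,c['eye'],np.round(rot(c),3).tolist(),c['K'][0],c['k1'])
s=sensors.get_state();print(s['time'],s['position'],s['tcp_rot'],s['ft_force'])
a=[cv2.imread(f'pics/{n}0.png') for n in('top','side')]
E
```

```text
pics
side [-0.04825186  0.51712978  0.88868837] [[-0.674, 0.549, -0.495], [-0.739, -0.492, 0.46], [0.009, 0.676, 0.737]] [434.41314136   0.         279.66660668] -0.13347099824110184
top [ 0.31011685 -0.0114555   1.37472924] [[0.024, 0.985, -0.171], [-1.0, 0.025, 0.006], [0.01, 0.171, 0.985]] [437.10066616   0.         281.43810943] -0.02125976210397542
wrist [ 0.30920248 -0.54820313  0.38352978] [[0.379, 0.885, 0.272], [-0.925, 0.363, 0.109], [-0.002, -0.293, 0.956]] [302.12090959   0.         278.92496692] 0.018344376339322222
0.15 [ 0.23674337 -0.57803513  0.22613665] [-5.56189172e-04  9.81170633e-01  1.93142053e-01 -1.63160263e-04] [-0.29353426 -0.44666502  0.73118744]
```

View pics/top0.png

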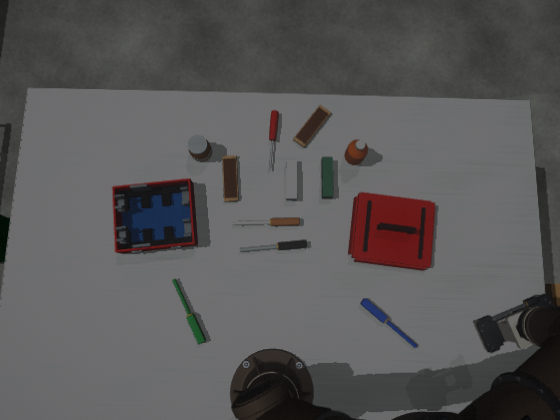

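View pics/side0.png

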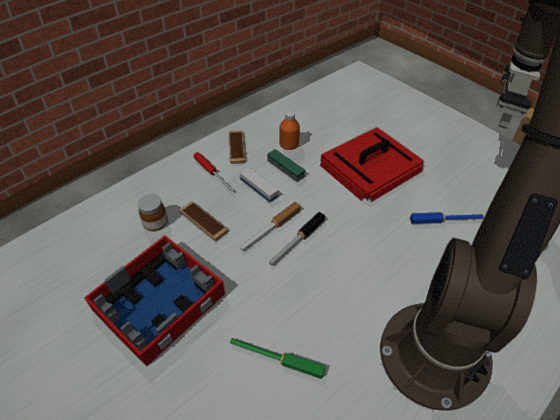

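The top view shows the case at about (155,216), the strop at (230,178), which is leftmost, and its look-alike at (312,126). The white stone is at (291,181) and the green at (327,177); brown is absent. The ceramic rod is at (266,222), the steel rod at (273,246), both with handles to the right (-y), and the lid is at (393,230). Next I'll get wrist close-ups.

```bash
python3 - <<'E'
from h import *
t=load('top0')
for n,u,v,z in [('case',155,213,.058),('strop',230,178,.014),('white',291,181,.03),('green',327,177,.03),('cer',266,222,.012),('steel',273,246,.012),('lid',393,230,.036),('jar',200,143,.08),('bottle',358,147,.12),('sd',273,140,.02)]:
    print(n,atz(t,u,v,z).round(3))
# wrist camera in tool frame
w=load('wrist0'); s=sensors.get_state(); q=np.array(s['tcp_rot']);Rt=R.from_quat(q[[1,2,3,0]]).as_matrix()
print('cam in tool',Rt.T@(w['eye']-s['position'])); print((Rt.T@rot(w)).round(3))
for yaw in (0,np.pi/2,-np.pi/2,np.pi):
  for p in ([.45,.3,.35],[.5,0,.35],[.45,-.25,.35]):
    j=bot.ik(p,down(yaw)); print(yaw,p,None if j is None else np.round(j,2))
E
```

```text
case [0.52  0.366 0.058]
strop [0.646 0.148 0.014]
white [ 0.637 -0.047  0.03 ]
green [ 0.653 -0.161  0.03 ]
cer [0.507 0.028 0.012]
steel [0.432 0.004 0.012]
lid [ 0.488 -0.366  0.036]
jar [0.738 0.237 0.08 ]
bottle [ 0.725 -0.243  0.12 ]
sd [0.775 0.014 0.02 ]
cam in tool [ 0.07834317 -0.00032524 -0.15740112]
[[-0.     0.956  0.293]
 [ 1.     0.     0.001]
 [ 0.001  0.293 -0.956]]
0 [0.45, 0.3, 0.35] [ 0.09  0.41 -1.1   1.52  0.37  1.44 -1.03]
0 [0.5, 0, 0.35] [ 0.44  0.21 -0.67  1.63  0.14  1.35 -0.24]
0 [0.45, -0.25, 0.35] [ 0.71  0.2  -0.37  1.61  0.07  1.34  0.33]
1.5707963267948966 [0.45, 0.3, 0.35] [ 0.13  0.45 -1.21  1.52  0.43  1.46  0.49]
1.5707963267948966 [0.5, 0, 0.35] [ 0.56  0.24 -0.82  1.62  0.18  1.36  1.28]
1.5707963267948966 [0.45, -0.25, 0.35] [ 0.92  0.24 -0.64  1.6   0.15  1.36  1.83]
-1.5707963267948966 [0.45, 0.3, 0.35] [ 0.13  0.46 -1.21  1.52  0.43  1.46 -2.66]
-1.5707963267948966 [0.5, 0, 0.35] [ 0.27  0.18 -0.45  1.64  0.08  1.34 -1.76]
-1.5707963267948966 [0.45, -0.25, 0.35] [ 0.47  0.18 -0.08  1.63  0.01  1.33 -1.18]
3.141592653589793 [0.45, 0.3, 0.35] [ 0.06  0.4  -1.06  1.52  0.35  1.43  2.13]
3.141592653589793 [0.5, 0, 0.35] None
3.141592653589793 [0.45, -0.25, 0.35] [ 0.27  0.17  0.16  1.65 -0.03  1.33 -2.71]
```

```bash
python3 - <<'E'
from h import *
q=down(np.pi/2)
for f,p in [('l1',[.46,-.42,.2]),('l2',[.46,-.3,.2]),('r1',[.52,-.13,.25]),('r2',[.52,.08,.25]),('c1',[.49,.3,.2]),('c2',[.49,.42,.2])]:
    bot.goto(p,q); bot.sleep(.15); cap('wrist',f)
print(sensors.get_state()['time'])
def mont(o,fs):
    im=np.vstack([np.hstack([cv2.imread(f'pics/{f}.png') for f in fs])]); cv2.imwrite(f'pics/{o}.png',cv2.resize(im,(800,300)))
im=np.vstack([np.hstack([cv2.resize(cv2.imread(f'pics/{f}.png'),(400,300)) for f in a]) for a in (('l1','r1'),('l2','r2'))])
cv2.imwrite('pics/m1.png',im)
cv2.imwrite('pics/c2x.png',cv2.resize(cv2.imread('pics/c2.png'),(800,600),interpolation=cv2.INTER_CUBIC))
cv2.imwrite('pics/c1x.png',cv2.resize(cv2.imread('pics/c1.png'),(800,600),interpolation=cv2.INTER_CUBIC))
E
```

```text
6.7333
```

View pics/m1.png

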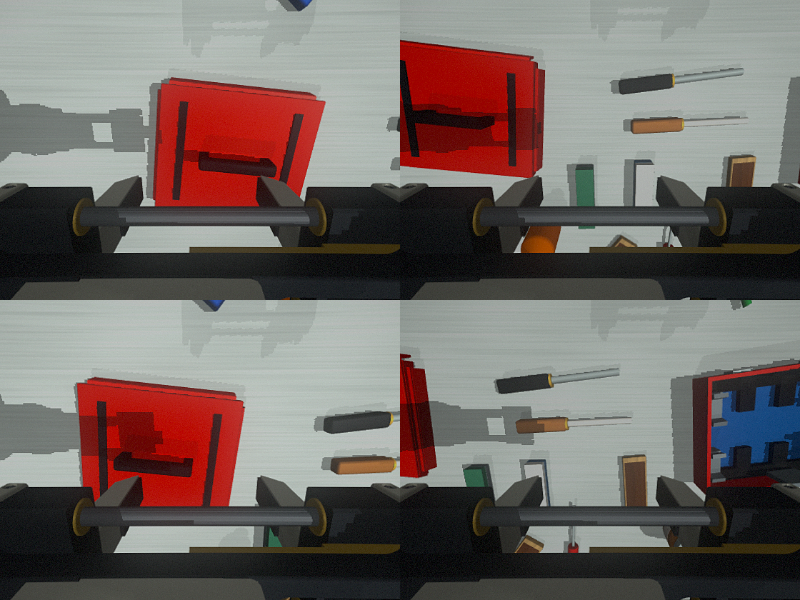

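View pics/c1x.png

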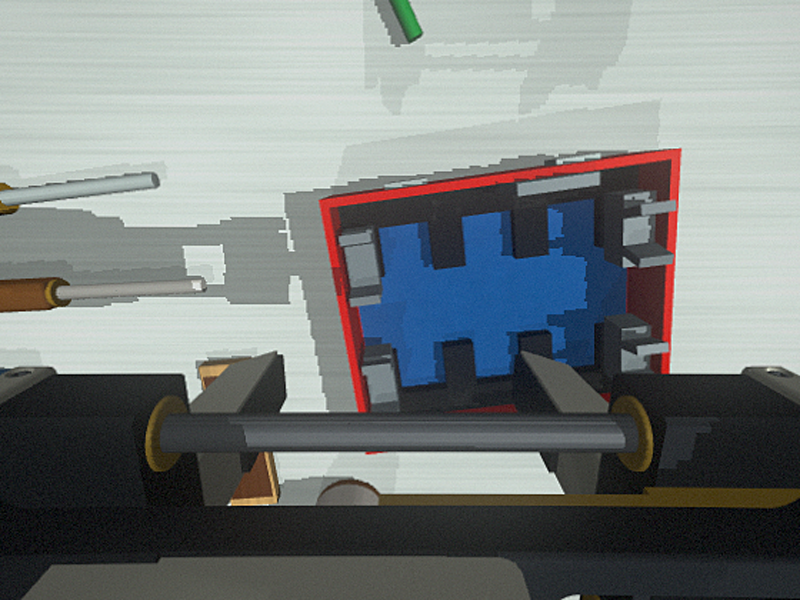

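View pics/c2x.png

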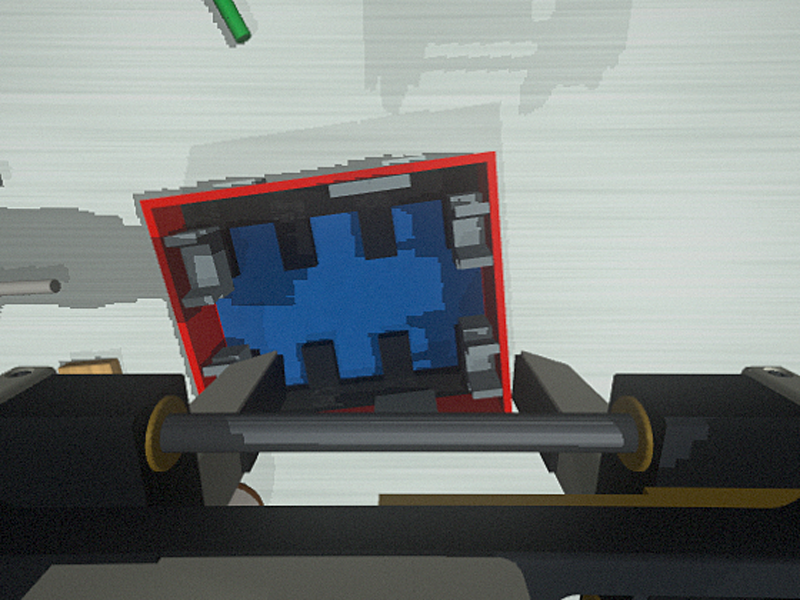

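The case has its handle notches on the left (-y side). Its rim corners are at c1x (320,201), (681,149) and (367,453), and at c2x (140,202) and (495,152). The rods and lid are clear, but the fingers hide the row of stones. I'll take a view further out and enlarge the crops.

```bash
python3 - <<'E'
from h import *
q=down(np.pi/2)
for f,p in [('r4',[.66,.1,.25]),('r3',[.66,-.04,.25])]:
    bot.goto(p,q); bot.sleep(.15); cap('wrist',f)
def crop(f,x0,y0,w,h,s): 
    return cv2.resize(cv2.imread(f'pics/{f}.png')[y0:y0+h,x0:x0+w],None,fx=s,fy=s,interpolation=cv2.INTER_CUBIC)
# rods: r1 x 280..500 y 80..200 ; r2 x120..340,y80..200
cv2.imwrite('pics/rods.png',np.vstack([crop('r1',280,85,220,110,2.7),crop('r2',120,85,220,110,2.7)]))
cv2.imwrite('pics/row.png',np.vstack([crop('r3',0,40,560,210,1.42),crop('r4',0,40,560,210,1.42)]))
cv2.imwrite('pics/lid.png',np.hstack([crop('l1',200,95,265,190,1.5),crop('l2',100,95,265,190,1.5)]))
E
```

```text
(no output)
```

View pics/rods.png

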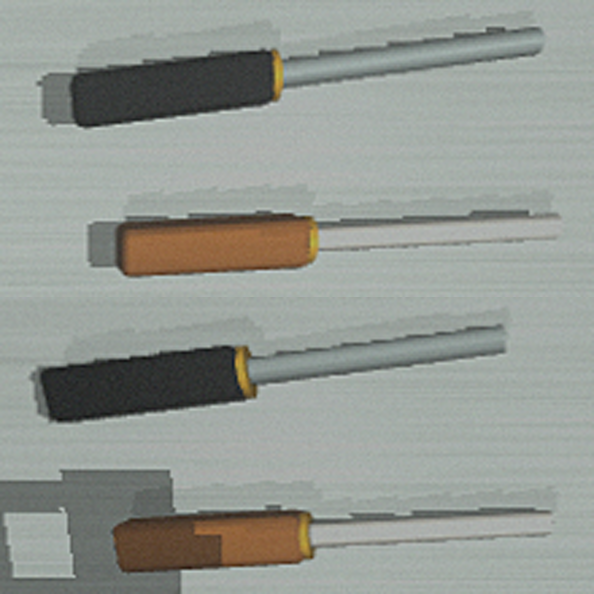

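View pics/row.png

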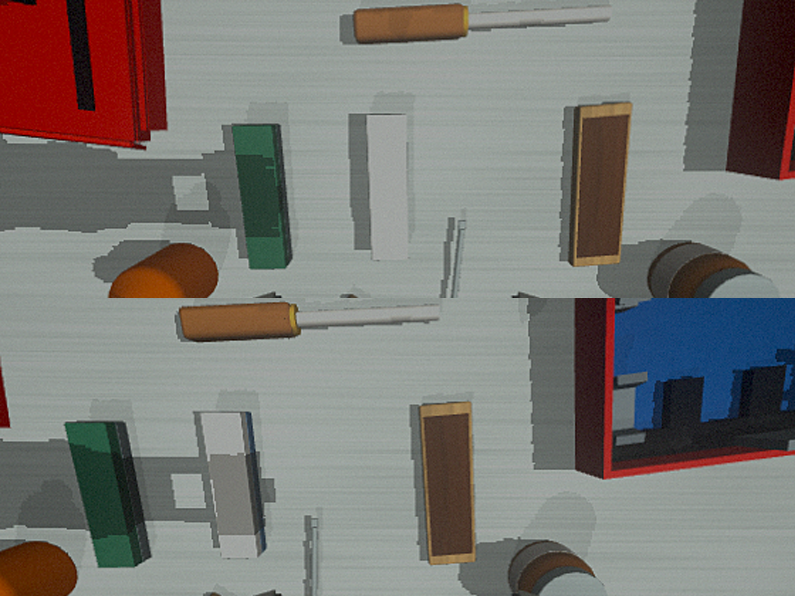

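View pics/lid.png

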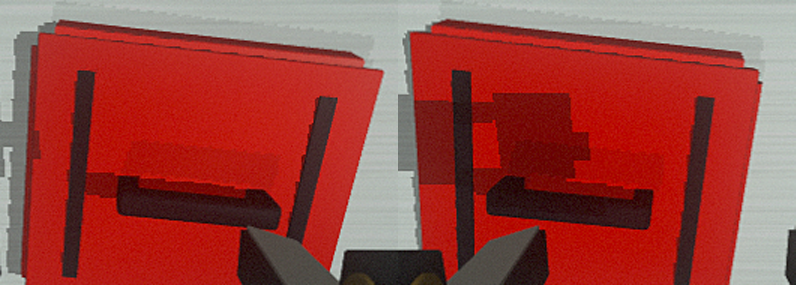

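All items are readable: two stones (green, white), the strop with its leather up at r3 (600,185), both rods, and the lid bar at l1 (200,205). I'll triangulate these.

```bash
cat > m.py <<'E'
from h import *
c1,c2,r1,r2,r3,r4,l1,l2=[load(f) for f in 'c1 c2 r1 r2 r3 r4 l1 l2'.split()]
S=lambda c,u,v,s,ox,oy:(c,u/s+ox,v/s+oy)
k=800/560
C1=lambda u,v:S(c1,u,v,k,0,0); C2=lambda u,v:S(c2,u,v,k,0,0)
R1=lambda u,v:S(r1,u,v,2.7,280,85); R2=lambda u,v:S(r2,u,v-297,2.7,120,85)
R3=lambda u,v:S(r3,u,v,1.42,0,40); R4=lambda u,v:S(r4,u,v-298,1.42,0,40)
L1=lambda u,v:S(l1,u,v,1.5,200,95); L2=lambda u,v:S(l2,u-397.5,v,1.5,100,95)
def show(n,z,*o):
    print(n,tri(*o).round(4),'at z:',[atz(*q,z).round(4).tolist()[:2] for q in o])
show('case nl',.058,C1(320,201),C2(140,202)); show('case nr',.058,C1(681,149),C2(495,152)); 
show('case fl',.058,C1(367,453))
show('green nl',.03,R3(232,125),R4(65,423)); show('green fl',.03,R3(250,269),R4(97,567))
show('white nl',.03,R3(367,114),R4(200,412)); show('white fl',.03,R3(370,260),R4(222,557)); show('white nr',.03,R3(405,114),R4(243,412)); show('white fr',.03,R3(408,260),R4(258,557))
show('strop nl',.014,R3(579,106),R4(420,405)); show('strop nr',.014,R3(632,102),R4(471,402)); show('strop fr',.014,R3(623,262),R4(475,560)); show('strop fl',.014,R3(573,266),R4(429,563))
show('steel col',.012,R1(278,75),R2(246,371)); show('steel tip',.012,R1(542,40),R2(504,338))
show('cer col',.012,R1(313,240),R2(306,535)); show('cer tip',.012,R1(560,225),R2(552,522))
show('lid nl',.036,L1(38,33),L2(411,32)); show('lid nr',.036,L1(383,70),L2(762,82)); show('lid bar',.07,L1(200,205),L2(570,205))
show('strip l',.036,L1(86,71),L2(461,70)); show('strip r',.036,L1(327,97),L2(705,97))
E
python3 m.py
```

```text
case nl [0.4309 0.245  0.0591] at z: [[0.4308, 0.2448], [0.4312, 0.2443]]
case nr [0.3994 0.4816 0.0576] at z: [[0.3993, 0.4813], [0.3996, 0.4815]]
case fl [0.3961 0.3    0.3784] at z: [[0.6303, 0.2717]]
green nl [ 0.5906 -0.1778  0.0274] at z: [[0.5903, -0.1768], [0.5908, -0.1759]]
green fl [ 0.7186 -0.1733  0.0329] at z: [[0.7199, -0.1744], [0.7194, -0.1754]]
white nl [ 0.581  -0.0626  0.0297] at z: [[0.5809, -0.0626], [0.581, -0.0625]]
white fl [ 0.7128 -0.0626  0.0223] at z: [[0.7108, -0.0621], [0.7094, -0.0592]]
white nr [ 0.5808 -0.0304  0.0189] at z: [[0.5808, -0.0306], [0.5808, -0.0267]]
white fr [ 0.7107 -0.0267  0.0282] at z: [[0.7108, -0.0267], [0.7094, -0.026]]
strop nl [0.5742 0.1229 0.0093] at z: [[0.5742, 0.121], [0.5744, 0.1227]]
strop nr [0.5714 0.1674 0.0117] at z: [[0.5711, 0.1662], [0.5718, 0.167]]
strop fr [0.7149 0.1772 0.022 ] at z: [[0.7179, 0.1817], [0.7175, 0.1788]]
strop fl [0.7215 0.1343 0.0136] at z: [[0.7221, 0.1342], [0.7207, 0.1342]]
steel col [ 0.4319 -0.005   0.0184] at z: [[0.4318, -0.003], [0.4317, -0.0064]]
steel tip [0.4181 0.1115 0.0158] at z: [[0.4179, 0.1138], [0.4179, 0.1118]]
cer col [0.5065 0.0186 0.0195] at z: [[0.508, 0.0215], [0.5075, 0.0174]]
cer tip [0.5011 0.1366 0.0149] at z: [[0.5014, 0.1386], [0.5016, 0.1371]]
lid nl [ 0.3769 -0.4758  0.0298] at z: [[0.3771, -0.4747], [0.3768, -0.4725]]
lid nr [ 0.4069 -0.2328  0.0271] at z: [[0.4022, -0.2384], [0.4101, -0.2343]]
lid bar [ 0.4876 -0.3658  0.0721] at z: [[0.4884, -0.3654], [0.4884, -0.3663]]
strip l [ 0.4019 -0.4429  0.0352] at z: [[0.4021, -0.4429], [0.4017, -0.4426]]
strip r [ 0.4205 -0.2737  0.035 ] at z: [[0.4204, -0.2741], [0.4203, -0.2738]]
```

```bash
cat >> h.py <<'E'
C=np.array([.5163,.377]); CY=.1325
def cw(x,y): return C+np.array([[np.cos(CY),-np.sin(CY)],[np.sin(CY),np.cos(CY)]])@[x,y]
UP=.24
def st(): 
    s=sensors.get_state(); return dict(t=round(s['time'],1),w=round(s['gripper_width']*92,1),g=np.round(s['grip_force'],1).tolist(),f=np.round(s['ft_force'],1).tolist(),p=np.round(s['position'],4).tolist())
def pick(xy,z,yaw,opening,N=40,up=UP):
    q=down(yaw); fingers.move_gripper(opening/92,N)
    bot.goto([*xy,max(z+.09,.12)],q); 
    hit=bot.move_straight([*xy,z],vel=.12,max_force=20); print('down hit',hit,st())
    fingers.move_gripper(0,N); bot.sleep(.2); print('gripped',st())
    bot.move_straight([*xy,up],vel=.15); print('lifted',st())
def place(xy,z,yaw,opening,over,N=40,mf=12):
    q=down(yaw); bot.goto([*xy,UP],q); print('over',st())
    bot.move_straight([*xy,over],vel=.15)
    hit=bot.move_straight([*xy,z],vel=.05,max_force=mf); print('placed hit',hit,st())
    fingers.move_gripper(opening/92,N); bot.sleep(.3)
    bot.move_straight([*xy,UP],vel=.15); print('away',st())
E
python3 - <<'E'
from h import *
h=np.pi/2
T=[('W',(.646,-.045),.012+h),('G',(.637,-.159),.02+h),('S',(.646,.151),.085+h),('b2',cw(0,.066),CY+h),('b1',cw(-.018,0),CY+h),('st',cw(0,.036),CY+h),
('steel',(.43,-.02),.116),('cer',(.509,.001),.053),('cr0',cw(-.05,-.0325),CY),('cr1',cw(.05,-.0325),CY),('lid',(.488,-.366),-.11),('lidto',cw(0,0),CY)]
for n,p,y in T:
    for dy in(0,np.pi):
        print(n,dy>0,np.round(p,3),[ (None if j is None else np.round(j[[0,2,6]] if hasattr(j,'shape') else np.array(j)[[0,2,6]],2)) for j in (bot.ik([*p,.02],down(y+dy)),bot.ik([*p,.24],down(y+dy)))])
E
```

```text
W False [ 0.646 -0.045] [array([ 0.4 , -0.66,  1.09]), array([ 0.47, -0.78,  1.23])]
W True [ 0.646 -0.045] [array([-0.01,  0.  , -1.57]), array([ 0.03, -0.07, -1.6 ])]
G False [ 0.637 -0.159] [array([ 0.57, -0.66,  1.28]), array([ 0.63, -0.77,  1.42])]
G True [ 0.637 -0.159] [array([ 0.16,  0.  , -1.39]), array([ 0.2 , -0.06, -1.41])]
S False [0.646 0.151] [array([ 0.1 , -0.68,  0.86]), array([ 0.16, -0.8 ,  1.  ])]
S True [0.646 0.151] [array([-0.3 , -0.02, -1.81]), array([-0.24, -0.11, -1.84])]
b2 False [0.508 0.442] [array([-0.38, -0.68,  0.43]), array([-0.3 , -0.86,  0.53])]
b2 True [0.508 0.442] [array([-0.76, -0.05, -2.27]), array([-0.67, -0.2 , -2.32])]
b1 False [0.498 0.375] [array([-0.28, -0.69,  0.46]), array([-0.17, -0.88,  0.59])]
b1 True [0.498 0.375] [array([-0.69, -0.06, -2.22]), array([-0.58, -0.22, -2.26])]
st False [0.512 0.413] [array([-0.34, -0.68,  0.45]), array([-0.25, -0.86,  0.57])]
st True [0.512 0.413] [array([-0.73, -0.05, -2.24]), array([-0.63, -0.2 , -2.28])]
steel False [ 0.43 -0.02] [array([ 0.23, -0.4 , -0.34]), array([ 0.45, -0.59, -0.07])]
steel Tru
[... 205 characters left out ...]
 -1.26,  2.58])]
cr0 False [0.471 0.338] [array([-0.44, -0.4 , -0.91]), array([-0.31, -0.57, -0.8 ])]
cr0 True [0.471 0.338] [array([-0.12, -0.9 ,  1.88]), array([ 0.03, -1.18,  2.04])]
cr1 False [0.57  0.351] [array([-0.4 , -0.37, -0.78]), array([-0.33, -0.49, -0.71])]
cr1 True [0.57  0.351] [array([-0.1 , -0.92,  2.03]), array([-0.03, -1.13,  2.14])]
lid False [ 0.488 -0.366] [array([ 0.78, -0.33,  0.18]), array([ 0.84, -0.41,  0.28])]
lid True [ 0.488 -0.366] [array([-0.11,  1.14, -1.78]), array([-0.15,  1.16, -2.13])]
lidto False [0.516 0.377] [array([-0.46, -0.39, -0.88]), array([-0.38, -0.52, -0.8 ])]
lidto True [0.516 0.377] [array([-0.18, -0.87,  1.94]), array([-0.07, -1.13,  2.05])]
```

```bash
python3 - <<'E'
from h import *
h=np.pi/2
pick((.646,-.045),.004,.012+h,62)
place(cw(0,.066),.011,CY+h,46,.09)
bot.goto([.66,-.04,.25],down(h)); bot.sleep(.15); cap('wrist','r3b')
a=cv2.imread('pics/r3.png').astype(int);b=cv2.imread('pics/r3b.png').astype(int);d=abs(a-b).sum(2)>60
for n,(u0,v0,u1,v1) in dict(green=(225,115,300,275),white=(360,110,412,262),strop=(565,98,640,270),cer=(350,0,612,45)).items():
    x=d[int(v0/1.42+40):int(v1/1.42+40),int(u0/1.42):int(u1/1.42)]; print(n,x.mean().round(3))
E
```

```text
down hit False {'t': 11.5, 'w': 62.1, 'g': 0.0, 'f': [0.2, 0.3, -0.1], 'p': [0.6467, -0.0449, 0.0049]}
gripped {'t': 12.3, 'w': 33.8, 'g': 40.0, 'f': [-2.1, -0.1, 3.8], 'p': [0.6461, -0.0451, 0.0042]}
lifted {'t': 14.0, 'w': 33.8, 'g': 40.0, 'f': [-0.9, -0.4, -2.9], 'p': [0.6456, -0.0451, 0.239]}
over {'t': 15.8, 'w': 33.4, 'g': 40.0, 'f': [0.5, -0.6, -3.2], 'p': [0.5091, 0.4409, 0.2398]}
placed hit False {'t': 18.7, 'w': 33.9, 'g': 40.0, 'f': [-0.1, -0.1, -2.3], 'p': [0.5077, 0.4426, 0.0114]}
away {'t': 21.2, 'w': 46.0, 'g': 0.0, 'f': [0.3, -0.1, -0.2], 'p': [0.5074, 0.442, 0.239]}
green 0.08
white 0.367
strop 0.075
cer 0.108
```

```bash
python3 - <<'E'
from h import *
h=np.pi/2
pick((.637,-.159),.004,.02+h,62)
place(cw(-.018,0),.011,CY+h,46,.09)
for f,p in [('c1b',[.49,.3,.2]),('c2b',[.49,.42,.2]),('r1b',[.52,-.13,.25]),('r2b',[.52,.08,.25])]:
    bot.goto(p,down(h)); bot.sleep(.15); cap('wrist',f)
z=lambda f,y0,y1,x0,x1,s:cv2.resize(cv2.imread(f'pics/{f}.png')[y0:y1,x0:x1],None,fx=s,fy=s,interpolation=cv2.INTER_CUBIC)
cv2.imwrite('pics/chk1.png',np.vstack([np.hstack([z('c1b',90,300,80,360+120,1)[:, :400],z('c2b',90,300,80,480,1)]),np.hstack([z('r1b',40,250,160,560,1),z('r2b',40,250,100,500,1)])]))
E
```

```text
down hit False {'t': 25.6, 'w': 61.7, 'g': 0.0, 'f': [-0.6, -0.4, 0.2], 'p': [0.6377, -0.1589, 0.0049]}
gripped {'t': 26.3, 'w': 33.9, 'g': 40.0, 'f': [-1.3, -2.1, 4.4], 'p': [0.6371, -0.1593, 0.0043]}
lifted {'t': 28.1, 'w': 34.2, 'g': 40.0, 'f': [0.5, -0.2, -3.0], 'p': [0.6366, -0.1591, 0.239]}
over {'t': 30.1, 'w': 34.1, 'g': 40.0, 'f': [0.5, -0.4, -1.8], 'p': [0.4997, 0.3733, 0.2398]}
placed hit False {'t': 32.9, 'w': 33.7, 'g': 40.0, 'f': [0.5, 0.1, -3.2], 'p': [0.4986, 0.3748, 0.0113]}
away {'t': 35.4, 'w': 45.9, 'g': 0.0, 'f': [0.3, -1.0, 0.3], 'p': [0.4983, 0.3742, 0.2391]}
```

View pics/chk1.png

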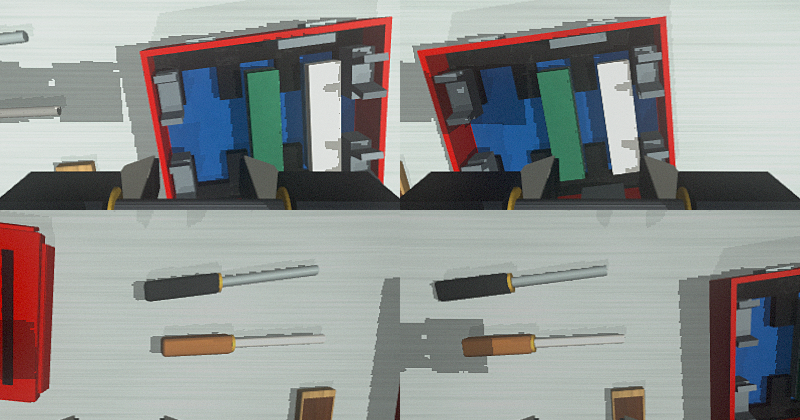

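The green stone sits in bay_1 and the white in bay_2, both flat by eye. Their near ends are at chk1 (247,72) and (307,64) on the left, and (537,70) and (596,61) on the right. The rods haven't moved. I'll check the stones numerically, then place the rods.

```bash
python3 - <<'E'
from h import *
a,b=load('c1b'),load('c2b')
for n,p,q in [('Wnl',(387,154),(276,151)),('Wnr',(420,150),(305,149)),('Gnl',(327,162),(217,160)),('Gnr',(359,159),(248,157))]:
    P=tri((a,*p),(b,*q)); d=P[:2]-C; c,s=np.cos(CY),np.sin(CY)
    Q=atz(a,*p,.036)[:2]-C
    print(n,P.round(4),'case',[round(c*d[0]+s*d[1],4),round(-s*d[0]+c*d[1],4)],[round(c*Q[0]+s*Q[1],4),round(-s*Q[0]+c*Q[1],4)])
def rod(o,yaw,cx):
    l=-.0325; g=np.array(o)+l*np.array([-np.sin(yaw),np.cos(yaw)])
    pick(g,.005,yaw,60)
    place(cw(cx,l),.047,CY,40,.11,mf=8)
rod((.430,.009),.116,-.05)
bot.goto([.49,.3,.2],down(np.pi/2)); bot.sleep(.15); cap('wrist','c1c')
bot.goto([.52,.08,.25],down(np.pi/2)); bot.sleep(.15); cap('wrist','r2c')
d=abs(cv2.imread('pics/r2b.png').astype(int)-cv2.imread('pics/r2c.png'))
print('cer diff',(d.sum(2)>60)[160:190,155:330].mean())
cv2.imwrite('pics/chk2.png',cv2.resize(cv2.imread('pics/c1c.png')[80:300,200:490],None,fx=2,fy=2,interpolation=cv2.INTER_CUBIC))
E
```

```text
Wnl [0.4436 0.4159 0.0334] case [np.float64(-0.0669), np.float64(0.0481)] [np.float64(-0.066), np.float64(0.0471)]
Wnr [0.4396 0.4457 0.0429] case [np.float64(-0.0669), np.float64(0.0782)] [np.float64(-0.0656), np.float64(0.0812)]
Gnl [0.4526 0.3529 0.0329] case [np.float64(-0.0664), np.float64(-0.0155)] [np.float64(-0.0661), np.float64(-0.016)]
Gnr [0.4491 0.3863 0.035 ] case [np.float64(-0.0654), np.float64(0.0181)] [np.float64(-0.0647), np.float64(0.0177)]
down hit False {'t': 42.7, 'w': 59.9, 'g': 0.0, 'f': [0.3, 1.0, 0.1], 'p': [0.4342, -0.0232, 0.0055]}
gripped {'t': 43.6, 'w': 23.9, 'g': 40.0, 'f': [-0.7, -0.1, 3.6], 'p': [0.434, -0.0233, 0.0051]}
lifted {'t': 45.3, 'w': 23.8, 'g': 40.0, 'f': [-0.6, 0.1, -1.3], 'p': [0.4333, -0.0233, 0.2393]}
over {'t': 46.6, 'w': 23.8, 'g': 40.0, 'f': [-0.7, 0.4, -2.3], 'p': [0.4718, 0.3366, 0.2397]}
placed hit True {'t': 48.9, 'w': 23.8, 'g': 40.0, 'f': [-0.4, -1.1, 6.2], 'p': [0.4709, 0.3381, 0.0472]}
away {'t': 51.1, 'w': 39.6, 'g': 0.0, 'f': [-0.0, -0.2, -0.2], 'p': [0.4708, 0.3377, 0.2391]}
cer diff 0.08704761904761905
```

View pics/chk2.png

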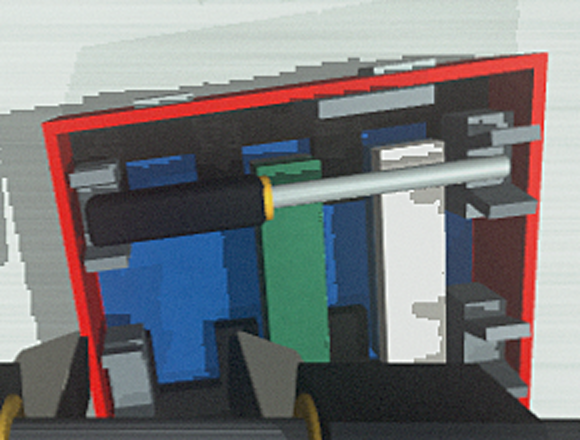

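The steel rod lies in both notches: collar at (267,197), tip at (508,168). The ceramic rod hasn't moved, so it goes in next.

```bash
python3 - <<'E'
from h import *
a=load('c1c'); c,s=np.cos(CY),np.sin(CY)
for p in ((333.5,178.5),(454,164)):
    Q=atz(a,*p,.054)[:2]-C; print('steel case',round(c*Q[0]+s*Q[1],4),round(-s*Q[0]+c*Q[1],4))
def rod(o,yaw,cx):
    l=-.0325; g=np.array(o)+l*np.array([-np.sin(yaw),np.cos(yaw)])
    pick(g,.005,yaw,60)
    place(cw(cx,l),.047,CY,40,.11,mf=8)
rod((.507,.034),.053,.05)
for f,p in [('c1d',[.57,.33,.22]),('r4d',[.66,.1,.25])]:
    bot.goto(p,down(np.pi/2)); bot.sleep(.15); cap('wrist',f)
d=abs(cv2.imread('pics/r4.png').astype(int)-cv2.imread('pics/r4d.png'))
v=lambda y:int((y-298)/1.42+40)
print('strop diff',(d.sum(2)>60)[v(400):v(565),int(412/1.42):int(480/1.42)].mean())
z=lambda f,y0,y1,x0,x1,s:cv2.resize(cv2.imread(f'pics/{f}.png')[y0:y1,x0:x1],None,fx=s,fy=s,interpolation=cv2.INTER_CUBIC)
cv2.imwrite('pics/chk3.png',np.hstack([z('c1d',20,280,190,470,1.6),z('r4d',20,280,200,400,1.6)]))
E
```

```text
steel case -0.0515 -0.0147
steel case -0.05 0.1052
down hit False {'t': 56.5, 'w': 60.3, 'g': 0.0, 'f': [0.3, 0.9, -0.3], 'p': [0.5092, 0.0017, 0.0056]}
gripped {'t': 57.4, 'w': 23.8, 'g': 40.0, 'f': [0.7, -1.0, 2.9], 'p': [0.5089, 0.0015, 0.0051]}
lifted {'t': 59.1, 'w': 23.9, 'g': 40.0, 'f': [-0.5, 0.3, -2.7], 'p': [0.5083, 0.0015, 0.2392]}
over {'t': 60.4, 'w': 24.2, 'g': 40.0, 'f': [0.5, -0.9, -2.6], 'p': [0.5711, 0.3495, 0.2399]}
placed hit True {'t': 62.6, 'w': 23.5, 'g': 40.0, 'f': [0.7, -1.3, 6.3], 'p': [0.57, 0.3513, 0.0472]}
away {'t': 64.9, 'w': 40.1, 'g': 0.0, 'f': [-0.5, -0.4, -0.1], 'p': [0.5699, 0.351, 0.2389]}
strop diff 0.1257122507122507
```

View pics/chk3.png

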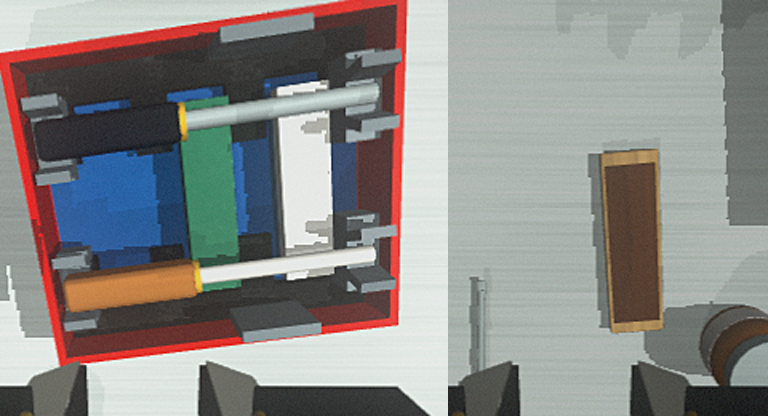

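Both rods are in their cradles, the ceramic collar at (197,275) and tip at (374,256). The strop hasn't moved; its corner at (601,152) maps to the same pixel as before. Placing the strop.

```bash
python3 - <<'E'
from h import *
h=np.pi/2
o=.01
pick((.646-o,.150),.004,.085+h,70,N=30)
place(cw(-o,.038),.0655,CY+h,56,.12,N=30,mf=8)
for f,p in [('c1e',[.57,.33,.22]),('c2e',[.57,.43,.22]),('l2e',[.46,-.3,.2]),('l1e',[.46,-.42,.2])]:
    bot.goto(p,down(h)); bot.sleep(.15); cap('wrist',f)
z=lambda f,y0,y1,x0,x1,s:cv2.resize(cv2.imread(f'pics/{f}.png')[y0:y1,x0:x1],None,fx=s,fy=s,interpolation=cv2.INTER_CUBIC)
cv2.imwrite('pics/chk4.png',np.vstack([np.hstack([z('c1e',20,280,190,470,1.25),z('c2e',20,280,80,360,1.25)]),np.hstack([z('l1e',80,300,180,460,1.25),z('l2e',80,300,80,360,1.25)])]))
E
```

```text
down hit False {'t': 69.9, 'w': 70.1, 'g': 0.0, 'f': [-0.0, -0.1, 0.1], 'p': [0.6365, 0.1505, 0.0049]}
gripped {'t': 70.6, 'w': 45.9, 'g': 30.0, 'f': [-0.7, -0.6, 4.1], 'p': [0.6362, 0.1499, 0.0043]}
lifted {'t': 72.3, 'w': 45.9, 'g': 30.0, 'f': [0.4, -0.3, -1.3], 'p': [0.6357, 0.1497, 0.239]}
over {'t': 73.5, 'w': 45.8, 'g': 30.0, 'f': [0.6, -0.3, -0.2], 'p': [0.503, 0.4118, 0.2396]}
placed hit False {'t': 75.7, 'w': 46.1, 'g': 30.0, 'f': [0.6, 0.3, -0.4], 'p': [0.5015, 0.4136, 0.0659]}
away {'t': 77.7, 'w': 55.7, 'g': 0.0, 'f': [0.4, -0.8, 0.2], 'p': [0.5012, 0.4128, 0.2389]}
```

View pics/chk4.png

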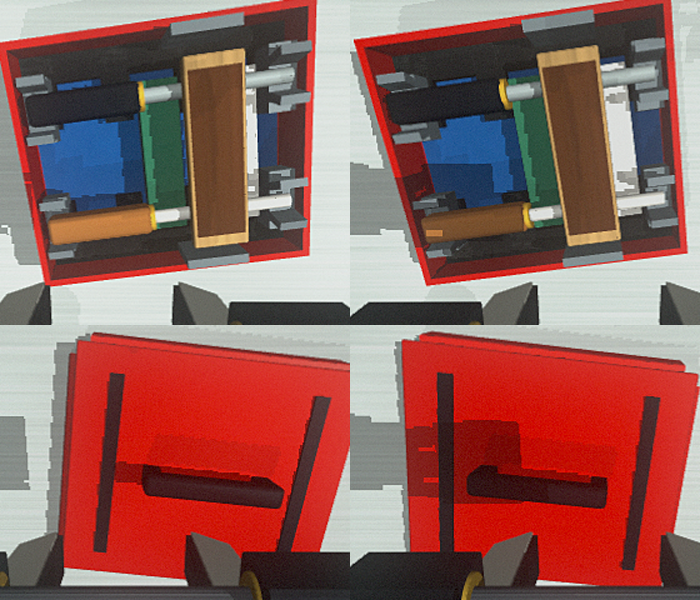

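The strop is level between its end stops. The lid has been knocked: its left strip top is now at px (274,119), and it was at (257,142). I'll remeasure it from these views.

```bash
python3 - <<'E'
from h import *
a,b=load('l1e'),load('l2e')
A=lambda u,v:(a,u/1.25+180,(v-325)/1.25+80); B=lambda u,v:(b,(u-350)/1.25+80,(v-325)/1.25+80)
def sh(n,z,*o):
    print(n,tri(*o).round(4) if len(o)>1 else '',[atz(*q,z)[:2].round(4).tolist() for q in o])
sh('stripL top',.036,A(117.5,374),B(445.5,374)); sh('stripL bot',.036,A(100,552),B(446,552))
sh('stripR top',.036,A(322,397),B(651,398)); sh('stripR bot',.036,B(629,570)); sh('stripR',.036,A(284,552))
sh('bar',.078,A(214,487),B(537,489)); sh('barL',.078,A(145,478),B(468,481)); sh('barR',.078,A(282,496),B(607,496))
c=viewer.capture('top');t0=load('top0')
# dark bar/strip pixels on the lid in the wrist view as image check: red mask centroid shift in top camera
for n,im in(('t0',t0['pixels']),('now',cap('top','top1')['pixels'])):
    i=im.astype(int); m=((i[:,:,0]>110)&(i[:,:,1]<50)&(i[:,:,2]<60)).astype(np.uint8); m[:,:320]=0
    n_,l,s,ce=cv2.connectedComponentsWithStats(m); k=1+s[1:,4].argmax(); pts=np.argwhere(l==k)[:,::-1].astype(np.float32)
    print(n,s[k],cv2.minAreaRect(pts))
E
```

```text
stripL top [ 0.3804 -0.4238  0.0357] [[0.3803, -0.4238], [0.3805, -0.4237]]
stripL bot [ 0.5379 -0.4404  0.0396] [[0.5398, -0.4407], [0.5394, -0.442]]
stripR top [ 0.3986 -0.2565  0.0385] [[0.3985, -0.2553], [0.3991, -0.2562]]
stripR bot  [[0.5583, -0.2705]]
stripR  [[0.5393, -0.2686]]
bar [ 0.4656 -0.3478  0.074 ] [[0.4635, -0.3489], [0.4652, -0.3471]]
barL [ 0.4594 -0.4019  0.0717] [[0.4564, -0.4023], [0.4588, -0.3997]]
barR [ 0.4729 -0.2928  0.0714] [[0.4707, -0.2957], [0.4708, -0.293]]
t0 [360 259   1   1   1] ((360.0, 259.0), (0.0, 0.0), 0.0)Traceback (most recent call last):
  File "<stdin>", line 13, in <module>
ValueError: attempt to get argmax of an empty sequence
```

```bash
python3 - <<'E'
from h import *
pick((.4685,-.3477),.051,-.11,55,N=60,up=.28)
bot.goto([*cw(0,0),.26],down(CY)); bot.sleep(.3); print(st())
cap('side','s_l')
bot.goto([*cw(0,0),.2],down(CY))
bot.move_straight([*cw(0,0),.125],vel=.1); bot.sleep(.3); print(st())
hit=bot.move_straight([*cw(0,0),.097],vel=.03,max_force=12); bot.sleep(.2); print(hit,st())
E
```

```text
down hit False {'t': 85.4, 'w': 55.3, 'g': 0.0, 'f': [-0.8, 0.1, -0.8], 'p': [0.469, -0.3478, 0.0516]}
gripped {'t': 86.2, 'w': 17.5, 'g': 60.0, 'f': [1.0, -0.3, 1.2], 'p': [0.4687, -0.3478, 0.0511]}
lifted {'t': 87.9, 'w': 17.4, 'g': 60.0, 'f': [-0.0, -0.2, -4.6], 'p': [0.4681, -0.3476, 0.2791]}
{'t': 90.8, 'w': 17.8, 'g': 60.0, 'f': [0.4, 0.6, -4.1], 'p': [0.5165, 0.3767, 0.26]}
{'t': 92.4, 'w': 17.5, 'g': 60.0, 'f': [-0.2, -0.5, -3.7], 'p': [0.5165, 0.3771, 0.1254]}
True {'t': 93.4, 'w': 17.5, 'g': 60.0, 'f': [-0.6, -1.3, 5.7], 'p': [0.5162, 0.3768, 0.099]}
```

Contact came at 0.099 m, which is exactly the expected fully-home height. Releasing and checking.

```bash
python3 - <<'E'
from h import *
fingers.move_gripper(45/92,30); bot.sleep(.4)
bot.move_straight([*cw(0,0),.26],vel=.15); print(st())
for f,p in [('f1',[.47,.33,.27]),('f2',[.47,.45,.27])]:
    bot.goto(p,down(np.pi/2)); bot.sleep(.2); cap('wrist',f)
bot.goto([.45,-.1,.3],down(np.pi/2)); bot.sleep(.2); cap('side','fs')
z=lambda f,y0,y1,x0,x1,s:cv2.resize(cv2.imread(f'pics/{f}.png')[y0:y1,x0:x1],None,fx=s,fy=s,interpolation=cv2.INTER_CUBIC)
cv2.imwrite('pics/chk5.png',np.vstack([np.hstack([z('f1',60,280,180,460,1.4),z('f2',60,280,80,360,1.4)]),z('fs',180,380,40,320,1.4).repeat(1,0) if 0 else np.hstack([z('fs',180,390,40,320,1.4),z('side0',180,390,40,320,1.4)])]))
E
```

```text
{'t': 95.7, 'w': 45.0, 'g': 0.0, 'f': [-0.2, -0.5, -1.0], 'p': [0.5161, 0.3765, 0.259]}
```

View pics/chk5.png

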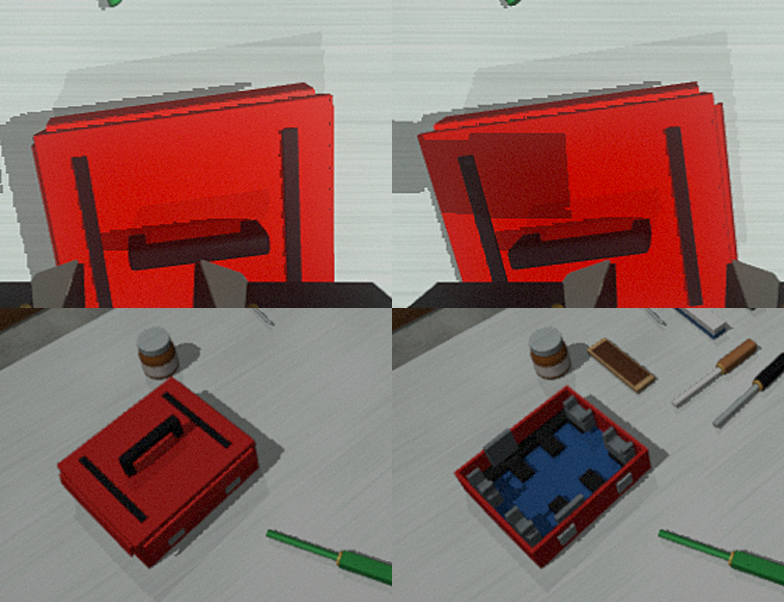

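The lid looks seated and level, and the jar hasn't moved. I'll do a quick height check on the strips at f1 (79,156)/(289,128) and f2 (466,156)/(673,127), then hand in.

```bash
python3 - <<'E'
from h import *
a,b=load('f1'),load('f2')
Z=[]
for p,q in [((79,156),(74,156)),((289,128),(281,127)),((199,245),(187,244))]:
    P=tri((a,p[0]/1.4+180,p[1]/1.4+60),(b,q[0]/1.4+80,q[1]/1.4+60)); d=P[:2]-C;c,s=np.cos(CY),np.sin(CY); Z.append(P[2])
    print(P.round(4),'case',round(c*d[0]+s*d[1],4),round(-s*d[0]+c*d[1],4))
if abs(Z[0]-.084)<.008 and abs(Z[1]-.084)<.008: print(bot.close_job())
E
```

```text
[0.4473 0.2812 0.0817] case -0.081 -0.0858
[0.4244 0.4506 0.0827] case -0.0814 0.0851
[0.5104 0.3771 0.1194] case -0.0058 0.0009
the job is handed in; nothing more can be done
None
```

The job is handed in: the green and white stones (brown was absent) are in their bays, both rods are in their cradles, the strop lies across the blades, and the lid measured level and fully home on the rim; no verdict was returned.

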